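# Set the rebound clicker of a rear shock

## Task

The motorcycle rear shock lying in its cradle on the bench mat needs its rebound set. With a fingertip, roll the blue knurled wheel at its end all the way closed until it meets its stop (seen from the wheel's own end of the shock, looking along towards the yellow spring, closing is clockwise), then flick it back open to exactly four clicks from closed and take the hand away. Leave the shock lying in its cradle and the tools and parts round it where they are.

Things in the scene. Friction and masses are not known exactly. Their poses are not given: they have to be found in the camera images.
- shock: Motorcycle rear shock absorber, 370 mm over its two end eyes, yellow spring 59 mm across and 170 mm long; 2 to 3 kg, loose, level in two white V-saddles, its far eye over an upright pin. Origin: on its axis at mid-length, about 66 mm above the table. Its y axis runs along the shock towards the end with the blue wheel (at yaw 0 to the robot's left); z is up.
- wheel_center (a point): Centre of the blue wheel, on the shock's axis, 133 mm from its origin along y; axes as shock. Wheel 46 mm across its knurl, 14 mm wide along y, flanges 40 mm across close on both sides, so 3 mm of its edge is proud. The spring seat, 62 mm across, begins 40 mm away on the spring side; the end eye, 24 mm high, 32 mm across, is centred 36 mm away on the other side.
- wheel_top (a point): Highest line of the wheel's rim, 23 mm above its centre, about 89 mm above the table; fixed to the shock, axes as shock. A fingertip pressed here (about 4 to 10 N) and moved level along the shock's x carries the rim by friction, about 9 mm per click. The black outer edge has a pip per click (orange closed, white 1 to 10); the one at the red mark on the flange is the setting.
- rebound_wheel (a joint): Turn of the blue wheel, rad: 0 at the closed click, growing as it opens, 0.393 (22.5 degrees) per click, 10 clicks; four clicks is 1.571. Stops 0.06 beyond first and last click. It opens as its top moves to the shock's +x (at yaw 0: away from the robot), closes as its top moves to -x. A spring pawl draws it into the nearest click when let go; 2 N at the rim takes it over a click.
- cradle_seat (a point): Fixed point of the cradle where the shock's origin belongs, on the shock's axis, 66 mm above the table. The cradle is a plywood base with two white V-saddles and an 8 mm steel pin (93 mm high, at the end away from the wheel) on a black rubber mat 340 mm by 460 mm, 5 mm thick, all fixed; its y axis runs along the shock.
- hook_spanner: Steel hook spanner with red grip, 200 mm long, 12 mm high, lying loose on the mat in front of the shock, on its -x side. Origin: centre of its hook's curve, on the mat.
- spare_collar: Loose aluminium ring 64 mm across, 10 mm high, lying on the mat on the shock's +x side. Origin: centre of its underside.
- steel_sleeve: Loose steel sleeve 20 mm across, 32 mm tall, standing on the mat on the shock's +x side. Origin: centre of its foot.
- grease_jar: White jar with red cap, 68 mm across, 75 mm tall, loose, to the robot's left. Origin: centre of its foot.
- mug: Blue mug, 82 mm across, 95 mm tall, loose, to the robot's left. Origin: centre of its foot.
- parts_carton: Closed cardboard carton 140 x 100 x 70 mm, loose, to the robot's right. Origin: centre of its underside.
- screwdriver: Screwdriver with orange handle, 200 mm long, lying loose to the robot's right. Origin: under its middle.

How it is judged:
By the outcome, as a careful person would: the job done as asked, in the order asked, and still so for the second after the job is handed in, with the robot touching nothing.
It also fails if it takes over 54 s, if anything falls off the work surface, if the arm or the gripper's body presses on something with over 40 N, if the wrist force passes 120 N, or if a joint passes its speed limit or range.

## Robot

A 6-joint arm with a two-finger parallel gripper is mounted at the origin on the work surface. World frame = base frame: x ahead of the robot, y to its left, z up, the work surface at z = 0. Lengths are in mm, angles in degrees, forces in N, time in s.
With the tool pointing down it reaches from about 350 to 850 mm from the base axis. Payload 8.1 kg.
Tool frame: the origin (TCP) lies midway between the tips of the shut fingers; the grasp point (between the pads) lies 19 mm behind it (r.grasp_offset is the distance from the TCP to the grasp point, in mm); z points along the fingers, x is the direction in which the jaws open and shut, and the axes are right-handed (so a half turn about z gives the same grasp; the last joint's range is limited). The gripper opens to 85 mm and grips with 20 to 120 N. Pads are 22 mm wide; open, the fingers measure 114 mm over their backs; the gripper's body (76 mm by 85 mm) begins 54 mm behind the grasp point. The pads swing forward as they close: fully open they stand 13 mm farther back than shut.
Start: joints at [70.451, 7.471, 85.268, -0, 87.261, -4.893], TCP at [151.789, 580.487, 231.292] pointing down, gripper open.
Joint ranges: [-169.43, 169.43], [-51.17, 129.36], [1.28, 143.12], [-76.62, 256.62], [0, 156.53], [-152.29, 152.29]. Speed limits (degrees/s): [136.94, 136.94, 159.86, 180, 180, 180].

## Interface

Orientations are given as [roll, pitch, yaw] about the fixed x, y, z axes, in that order (R = Rz(yaw) Ry(pitch) Rx(roll)).
In Python, from bench import r, optics, hand_in gives the robot as it stands.
- The arm moves only by the shell command python3 -m pendant 'ROWS' [FORCE]. ROWS is JSON, a list of rows, each a list of 5 numbers: the opening, from 0 (shut) to 1 (fully open), then the shift along the tool's x, y, z in mm, then the turn about the tool's z in degrees. A call has 1 to 10 rows; each row shifts and turns the commanded pose from where the row before left it, along the tool's axes as they then stand; what a row does not reach is not made up. A row lasts 1/10 s, in which the tool goes at most 50 mm and 8.59 degrees, less where a joint would pass 70% of its speed; a pose out of reach is approached as far as the arm can. A call with a gripper value outside its range is refused whole. The fingers move at their own pace and stop on an object; FORCE is the grip in N (left out, the last holds). Time passes only in rows, so rows that do not move let the fingers close. It gives the time, the measured TCP pose, the force and the opening at its end, in the units of the state.
- r.sense(): the state, without advancing time (a new reading comes with each control period).
- optics.snapshot(name): name is "scene" or "top" or "wrist"; returns (picture, depth): 420x560x3 uint8, blue, green, red; 420x560 float32, mm along the optical axis (not along the pixel's ray), 0 where there is no reading.
- optics.camera_params(name): a dict with "camera_matrix" (3x3 intrinsics, pixels), "k1" (the pictures are not rectified: a ray, as slopes to the right and down, at radius r is drawn at 1 + k1 r^2 times it, then the intrinsics apply), "eye" and "orientation" of the camera in the world. Camera axes: x right, y down, z forward; pixel columns grow to the right and rows downward; lengths in mm; the calibration is good to about 2 mm. A picture is of the moment at which its call begins: read the wrist's pose just before it. camera_params takes no time and is no camera call; for the wrist camera it gives the pose at the moment of the call.
- hand_in(): hands the job in, once; it reports no verdict.
Trained networks look in the newest picture that a camera, given by its name, has taken for a name from the list of things; names that differ only in an ending like _2 or _b are one class to them, and where a whole thing is asked for, a point or a joint stands for the part that bears it (a point fixed in the world has none). Each returns a list of dicts, best first, with "score" (0 to 1); they miss things now and then, are a little off and sometimes report something else, mostly with a low value. They report only what shows in the picture. A call takes as long as a camera call.
- optics.search_frame(camera, query): "at" ([x, y, z] in mm, in world coordinates, good to about 4 mm: the middle of the surface that is visible of it).
The state is a dict: "time": time; "joint_pos": joint angles; "qd": joint speeds; "joint_efforts": joint torques, N m; "tool_pos": TCP position; "tcp_rot": TCP orientation; "ft_force": force on the tool from outside, world axes, zero at the start; "wrist_torque": the same for the moment, N m; "finger_gap": finger opening in mm.
Only numpy, scipy, OpenCV 4.12 (cv2) and the standard library are available. Lean on these libraries where they do the work, as an engineer would, in place of code of your own. Each camera call takes 0.05 s, during which the arm holds its last target. There are 200 camera calls.

## Working session

There is one attempt and no reset: what is moved stays moved. The work goes in short steps, Python scripts to look and compute and a shell command to move; the robot and the scene stay as the last step left them, time stands still between calls to the robot, and variables do not carry over. Pictures are saved under pics/ and viewed, about 8 in all and at most 12, crops included, and the job is handed in when it is done.

```bash
mkdir -p pics; cat > h.py <<'E'
import numpy as np, cv2
from bench import r, optics
from scipy.spatial.transform import Rotation as R
def look(cam,name,queries=()):
    p=optics.camera_params(cam); img,d=optics.snapshot(cam); cv2.imwrite(f'pics/{name}.png',img)
    np.savez(f'pics/{name}.npz',img=img,d=d,**{k:np.array(v) for k,v in p.items()})
    for q in queries:
        for o in optics.search_frame(cam,q)[:2]: print(cam,q,np.round(o['at'],1),round(o['score'],2))
    return img,d,p
E
python3 - <<'E'
from h import *
s=r.sense(); print(s)
p=optics.camera_params('top');print(p); print(optics.camera_params('wrist'))
look('top','top1',['shock','wheel_center','wheel_top','grease_jar','mug','steel_sleeve'])
look('scene','scene1',['shock','wheel_center','wheel_top','mug','grease_jar'])
E
```

```text
{'time': 0.0, 'joint_pos': array([ 7.04516162e+01,  7.51703279e+00,  8.53293853e+01, -3.78701854e-04,
        8.72626765e+01, -4.89160603e+00]), 'qd': array([ 0.07476268, -0.04469128, -0.06786394, -0.10228698,  0.06076556,
       -0.12391495]), 'joint_efforts': array([-1.76398396e-03, -5.69416487e+01, -5.00536072e+01, -5.30855941e-04,
        1.52013742e-02,  2.10420737e-06]), 'tool_pos': array([151.59485427, 579.95459471, 230.2233666 ]), 'tcp_rot': array([-1.79991074e+02,  1.08729505e-01,  7.53432492e+01]), 'ft_force': array([-0.2478629 , -0.38280658,  0.1466769 ]), 'wrist_torque': array([ 0.00773018,  0.0214517 , -0.03493075]), 'finger_gap': 85.07693794483374}
{'camera_matrix': array([[433.36549469,   0.        , 277.49828553],
       [  0.        , 433.36549469, 214.34847504],
       [  0.        ,   0.        ,   1.        ]]), 'k1': -0.13537638822208303, 'eye': array([ 354.76293274,   10.95865901, 1466.48509018]), 'orientation': array([-171.04130715,   -0.32315586,  -90.98155224])}
{'camera_matrix': array([[333.90369594,   0.        , 280.83789403],
       [  0.        , 333.90369594, 210.94535397],
       [  0.        ,   0.        ,   1.        ]]), 'k1': -0.013517275410686072, 'eye': array([ 75.790456  , 600.4193182 , 372.35720364]), 'orientation': array([162.05726912,   0.17472414,  75.33656416])}
top shock [ 544.9 -115.1   79.9] 0.8
top wheel_center [ 552.3 -117.3   82.7] 0.61
top wheel_center [ 720.5 -217.9   10.3] 0.48
top wheel_top [ 543.8 -120.1   81.6] 0.62
top grease_jar [379.6 478.2  78.4] 0.9
top mug [688.  455.9  41.5] 0.65
scene shock [ 571.4 -130.9   78.1] 0.56
scene wheel_center [ 571.5 -136.4   79. ] 0.96
scene wheel_top [ 570.2 -140.5   72.7] 0.91
scene mug [703.4 437.9  59.1] 0.77
scene mug [ 572.  -509.7   68.6] 0.3
scene grease_jar [406.6 478.1  47.8] 0.82
```

View pics/top1.png

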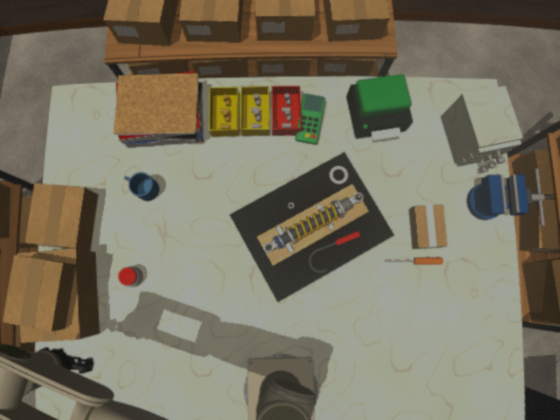

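View pics/scene1.png

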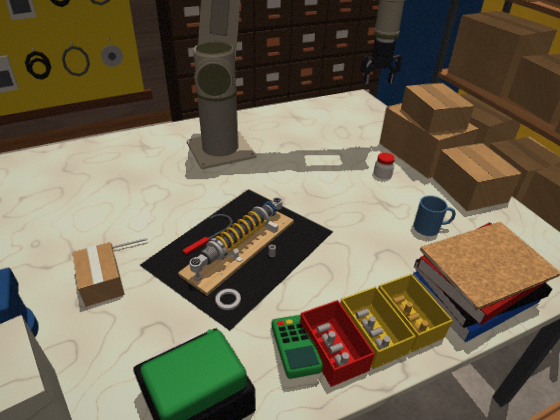

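Top view: the shock runs from the eye at (268,247), the end nearer robot-left, to the far eye at (358,198). The arm is clear of it. Next I'll fit the axis from depth.

```bash
cat >> h.py <<'E'
def cloud(n):
    f=np.load(f'pics/{n}.npz'); d=f['d']; K=f['camera_matrix']
    v,u=np.mgrid[:d.shape[0],:d.shape[1]]
    uv=np.stack([u.ravel(),v.ravel()],1).astype(float).reshape(-1,1,2)
    xy=cv2.undistortPoints(uv,K,np.array([float(f['k1']),0,0,0])).reshape(-1,2)
    P=np.c_[xy,np.ones(len(xy))]*d.reshape(-1,1)
    W=R.from_euler('xyz',f['orientation'],degrees=True).apply(P)+f['eye']
    return W.reshape(*d.shape,3),f['img'],d
E
python3 - <<'E'
from h import *
W,img,d=cloud('top1')
x,y,z=W[...,0],W[...,1],W[...,2]
m=(d>0)&(z>50)&(z<120)&(x>400)&(x<720)&(y>-320)&(y<60)
P=W[m]; c=P[:,:2].mean(0); u,s,vt=np.linalg.svd(P[:,:2]-c,full_matrices=False)
a=vt[0]*(1 if vt[0][1]>0 else -1); t=(P[:,:2]-c)@a
print(m.sum(),c,a,'yaw',np.degrees(np.arctan2(-a[0],a[1])),t.min(),t.max())
hsv=cv2.cvtColor(img,cv2.COLOR_BGR2HSV)
bl=m&(hsv[...,0]>95)&(hsv[...,0]<125)&(hsv[...,1]>120)
print('blue',bl.sum(),np.median(W[bl],0))
ye=m&(hsv[...,0]>18)&(hsv[...,0]<35)&(hsv[...,1]>120)
print('yel',ye.sum(),W[ye].mean(0))
cv2.imwrite('pics/c1.png',cv2.resize(img[170:280,240:380],None,fx=5.5,fy=5.5,interpolation=cv2.INTER_CUBIC))
E
```

```text
1401 [ 545.64263031 -117.6366917 ] [-0.47213211  0.8815278 ] yaw 28.17278572959523 -187.66211326621004 184.09425972125996
blue 3 [479.13064174  -3.71544951  83.20836037]
yel 361 [ 545.64843371 -121.8202925    83.00914589]
```

View pics/c1.png

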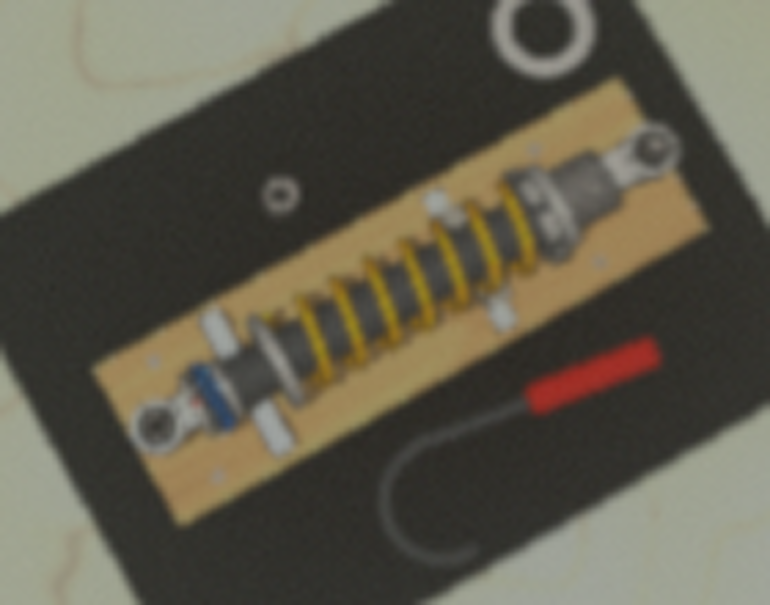

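Wheel end confirmed: blue ring at crop (212,395) and a reddish mark at (195,405). Yaw is about 28° and the wheel centre about (482,-3). I'll turn the tool so its x lies along the shock's x, shut the fingers and go above the wheel.

```bash
python3 -m pendant '[[0,0,0,0,7.9],[0,0,0,0,7.9],[0,0,0,0,7.9],[0,0,0,0,7.9],[0,0,0,0,7.8],[0,0,0,0,7.8]]' 40; python3 -m pendant '[[0,1,45,0,0],[0,1,48,0,0],[0,1,48,0,0],[0,1,48,0,0],[0,1,48,0,0],[0,1,48,0,0],[0,1,48,0,0],[0,1,48,0,0],[0,1,48,0,0],[0,1,48,0,0]]'; python3 -m pendant '[[0,1,48,0,0],[0,1,48,0,0],[0,1,48,0,0],[0,1,30,0,0],[0,0,0,0,0],[0,0,0,0,0]]'
```

```text
time: 1.25
tool_pos: [151.8, 580.5, 231.3]
tcp_rot: [-180.0, -0.0, 27.8]
ft_force: [0.7, -0.2, -0.6]
finger_gap: 0.2
time: 2.25
tool_pos: [386.3, 162.8, 231.7]
tcp_rot: [180.0, -0.1, 28.2]
ft_force: [1.1, 0.1, -0.6]
finger_gap: -0.0
time: 2.85
tool_pos: [471.2, 12.5, 231.2]
tcp_rot: [-180.0, 0.0, 28.0]
ft_force: [0.1, 0.6, 0.4]
finger_gap: -0.1
```

```bash
python3 - <<'E'
from h import *
s=r.sense(); print(s['time'],s['tool_pos'],s['tcp_rot'],s['ft_force'],s['finger_gap'])
img,d,p=look('wrist','w1',['wheel_center','wheel_top','steel_sleeve'])
cv2.imwrite('pics/w1b.png',cv2.resize(img,(800,600),interpolation=cv2.INTER_CUBIC))
E
```

```text
2.85 [471.22040414  12.51735307 231.19485539] [-1.79970456e+02  1.56024862e-02  2.80318214e+01] [0.05138558 0.59441986 0.41789755] -0.07865892181326356
wrist wheel_center [486.4  -7.9  76.7] 0.79
wrist wheel_top [490.6  -8.7  78.3] 0.61
wrist steel_sleeve [609.  -43.7  30.9] 0.73
```

View pics/w1b.png

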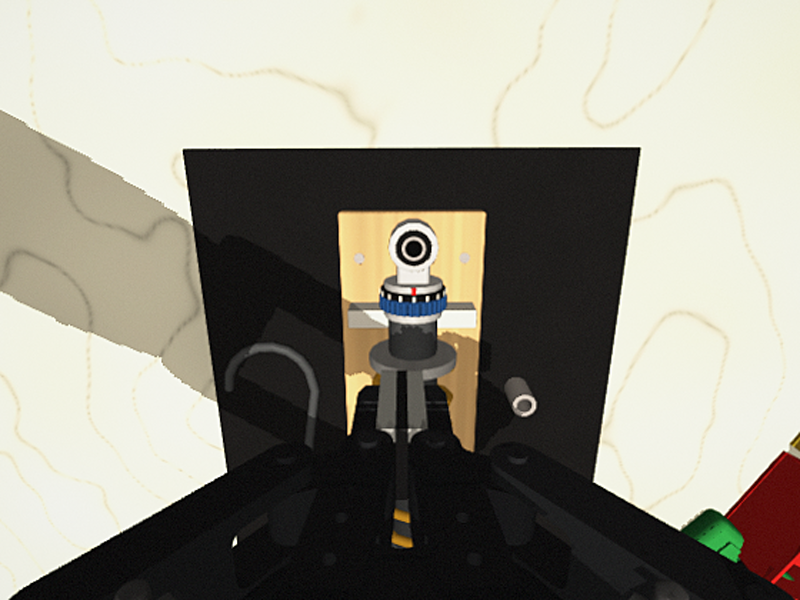

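The wheel is at (413,302), with the red mark at its top and white pips on its black edge. The base lines up with the image, so the yaw is good. I'll locate it precisely and magnify the pips.

```bash
cat >> h.py <<'E'
def wheel(n,yaw=28.0):
    W,img,d=cloud(n); hsv=cv2.cvtColor(img,cv2.COLOR_BGR2HSV)
    b=(hsv[...,0]>98)&(hsv[...,0]<122)&(hsv[...,1]>130)&(d>0)&(W[...,2]>45)&(W[...,2]<100)&(abs(W[...,0]-484)<50)&(abs(W[...,1]+3)<50)
    Q=W[b]; a=np.radians(yaw); X=Q[:,0]*np.cos(a)+Q[:,1]*np.sin(a); Y=-Q[:,0]*np.sin(a)+Q[:,1]*np.cos(a)
    # circle fit in x,z with radius 23
    from scipy.optimize import least_squares
    f=least_squares(lambda p:np.hypot(X-p[0],Q[:,2]-p[1])-22.5,[X.mean(),66],loss='soft_l1').x
    yc=(np.percentile(Y,3)+np.percentile(Y,97))/2
    w=np.array([f[0]*np.cos(a)-yc*np.sin(a),f[0]*np.sin(a)+yc*np.cos(a),f[1]])
    print('wheel centre',w.round(1),len(Q),'Yspan',np.percentile(Y,[3,97]).round(1),'ztop',np.percentile(Q[:,2],98))
    t=r.sense()['tool_pos']; e=w-t; print('dtool x,y:',round(e[0]*np.cos(a)+e[1]*np.sin(a),1),round(e[0]*np.sin(a)-e[1]*np.cos(a),1),'z to top',round(t[2]-(w[2]+23),1))
def crop(n,u0,v0,u1,v1,f=8):
    cv2.imwrite(f'pics/{n}_c.png',cv2.resize(cv2.imread(f'pics/{n}.png')[v0:v1,u0:u1],None,fx=f,fy=f,interpolation=cv2.INTER_CUBIC))
E
python3 - <<'E'
from h import *
wheel('w1'); crop('w1',245,180,335,245)
E
```

```text
wheel centre [487.   -0.6  63.6] 448 Yspan [-233.7 -224.5] ztop 87.13252886893925
dtool x,y: 7.3 20.5 z to top 144.7
```

View pics/w1_c.png

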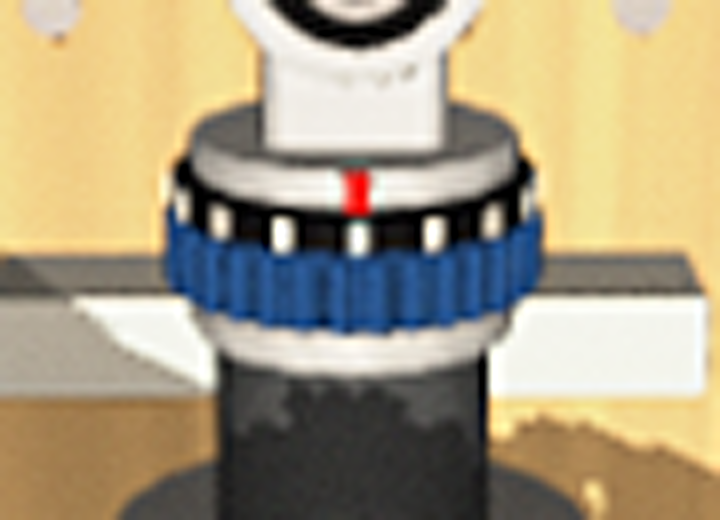

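The pip at the mark is white, with three whites on either side, so the setting is somewhere around 4 to 7. Now I go to the +x side of the rim with the tip over the blue part only, so the pips stay visible, and approach.

```bash
python3 -m pendant '[[0,9,12,20,0],[0,8,12,40,0],[0,0,0,40,0],[0,0,0,25,0],[0,0,0,5,0],[0,0,0,0,0]]'; python3 -m pendant '[[0,0,0,2,0],[0,0,0,2,0],[0,0,0,1,0],[0,0,0,0,0]]'; python3 -c "
from h import *
img,d,p=look('wrist','w2'); crop('w2',190,150,370,285,4)"
```

```text
time: 3.65
tool_pos: [496.9, 0.7, 101.0]
tcp_rot: [-179.9, 0.1, 28.2]
ft_force: [-0.0, -0.6, 0.1]
finger_gap: -0.3
time: 4.05
tool_pos: [498.0, -0.1, 97.0]
tcp_rot: [180.0, -0.1, 28.1]
ft_force: [0.4, -0.2, 0.6]
finger_gap: -0.0
```

View pics/w2_c.png

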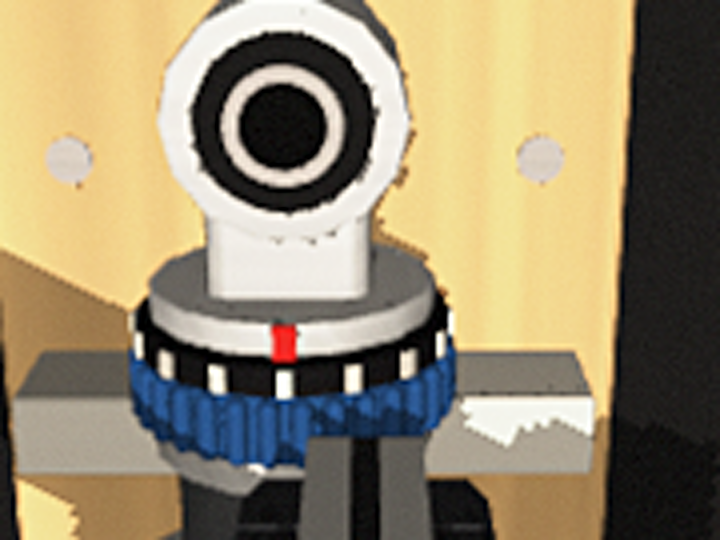

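View is excellent: the tip (crop centre x=365) sits about 11 mm to +x of the red mark (284), and the pips can be read. I'll go down to contact.

```bash
python3 -m pendant '[[0,-1,0,2,0],[0,-1,0,2,0],[0,0,0,2,0],[0,0,0,0,0]]'; for i in 1 2 3; do python3 -m pendant '[[0,0,0,1,0],[0,0,0,0,0]]'|egrep 'pos|force'; done
```

```text
time: 4.5
tool_pos: [495.3, -1.0, 89.8]
tcp_rot: [-180.0, 0.0, 28.1]
ft_force: [-0.8, 0.0, -0.1]
finger_gap: -0.2
tool_pos: [495.7, -1.0, 89.2]
ft_force: [-0.3, -0.9, -0.3]
tool_pos: [495.7, -1.0, 88.2]
ft_force: [0.3, -0.2, 0.5]
tool_pos: [495.9, -1.0, 87.3]
ft_force: [0.1, 1.1, -0.1]
```

```bash
python3 -m pendant '[[0,0,0,0.5,0],[0,0,0,0,0]]'|egrep 'pos|force'; python3 -m pendant '[[0,0,0,0.5,0],[0,0,0,0,0]]'|egrep 'pos|force'
```

```text
tool_pos: [496.0, -1.0, 87.1]
ft_force: [-0.5, 0.8, 2.8]
tool_pos: [496.2, -0.9, 86.9]
ft_force: [-0.7, -0.2, 5.0]
```

```bash
python3 -m pendant '[[0,0,0,0.5,0],[0,0,0,0,0]]'|egrep 'pos|force'
```

```text
tool_pos: [496.4, -0.9, 86.7]
ft_force: [-1.2, 1.2, 6.9]
```

Contact made at about 7 N. First closing stroke is along -x.

```bash
python3 -m pendant '[[0,-3,0,0,0],[0,-3,0,0,0],[0,-3,0,0,0],[0,-3,0,0,0],[0,-3,0,0,0],[0,-3,0,0,0]]'|egrep 'time|pos|force'; python3 -c "
from h import *
img,d,p=look('wrist','w3'); crop('w3',190,150,370,285,4)"
```

```text
time: 6.3
tool_pos: [480.2, -9.6, 86.3]
ft_force: [0.5, -0.5, 2.9]
```

View pics/w3_c.png

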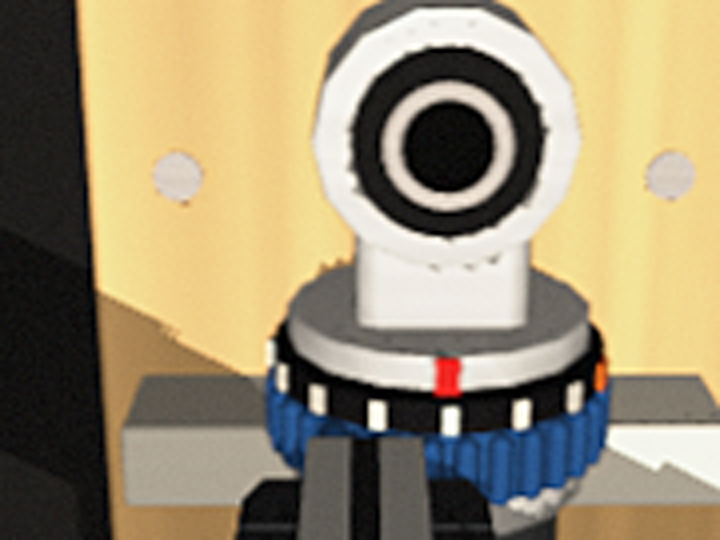

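After one stroke the orange (closed) pip shows at (600,375), three pips to the right of the mark. So the setting is now 3, and the roll is about 9 mm per click. Lift, go back and stroke again.

```bash
python3 -m pendant '[[0,0,0,-5,0],[0,10,0,0,0],[0,10,0,0,0],[0,0,0,4,0],[0,0,0,1.0,0],[0,0,0,0,0]]'|egrep 'time|pos|force'; python3 -m pendant '[[0,-3,0,0,0],[0,-3,0,0,0],[0,-3,0,0,0],[0,-3,0,0,0],[0,-3,0,0,0],[0,-3,0,0,0],[0,-2,0,0,0]]'|egrep 'time|pos|force';  python3 -m pendant '[[0,0,0,-5,0],[0,10,0,0,0],[0,10,0,0,0],[0,0,0,4,0],[0,0,0,1.3,0],[0,0,0,0,0]]'|egrep 'time|pos|force'; python3 -m pendant '[[0,-3,0,0,0],[0,-3,0,0,0],[0,-3,0,0,0],[0,-2,0,0,0],[0,-1,0,0,0]]'|egrep 'time|pos|force'; python3 -c "
from h import *
img,d,p=look('wrist','w4'); crop('w4',190,150,370,285,4)"
```

```text
time: 6.95
tool_pos: [498.5, 0.3, 86.2]
ft_force: [1.2, 2.0, 5.0]
time: 7.65
tool_pos: [480.2, -9.7, 86.3]
ft_force: [0.6, -0.6, 4.9]
time: 8.25
tool_pos: [498.6, 0.3, 86.0]
ft_force: [2.0, 1.4, 4.9]
time: 8.75
tool_pos: [489.1, -5.4, 86.9]
ft_force: [4.3, 3.8, 6.0]
```

View pics/w4_c.png

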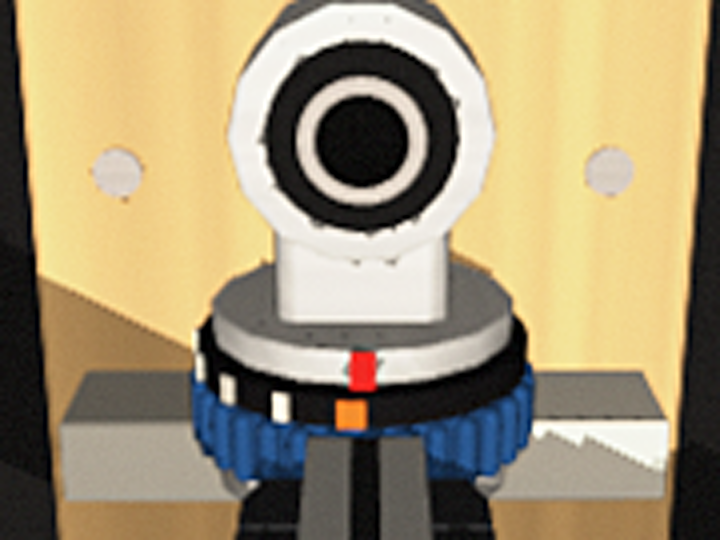

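The orange pip is just past the mark (350 against 362) with about 6 N sideways: it's at the stop. I'll push slightly more to be sure, then lift, move to the -x side and make the first opening stroke of two clicks.

```bash
python3 -m pendant '[[0,-1,0,0,0],[0,-1,0,0,0],[0,0,0,0,0]]'|egrep 'time|pos|force';  python3 -m pendant '[[0,0,0,-5,0],[0,-5,0,0,0],[0,-5,0,0,0],[0,0,0,4,0],[0,0,0,0.8,0],[0,0,0,0,0]]'|egrep 'time|pos|force'; python3 -m pendant '[[0,3,0,0,0],[0,3,0,0,0],[0,3,0,0,0],[0,3,0,0,0],[0,3,0,0,0],[0,3,0,0,0],[0,0,0,0,0]]'|egrep 'time|pos|force'; python3 -c "
from h import *
img,d,p=look('wrist','w5'); crop('w5',190,150,370,285,4)"
```

```text
time: 9.1
tool_pos: [487.3, -6.4, 86.9]
ft_force: [5.1, 2.0, 6.4]
time: 9.7
tool_pos: [475.9, -11.4, 85.1]
ft_force: [-0.5, 0.1, 0.5]
time: 10.4
tool_pos: [493.6, -2.4, 86.9]
ft_force: [-1.9, 1.5, 7.0]
```

View pics/w5_c.png

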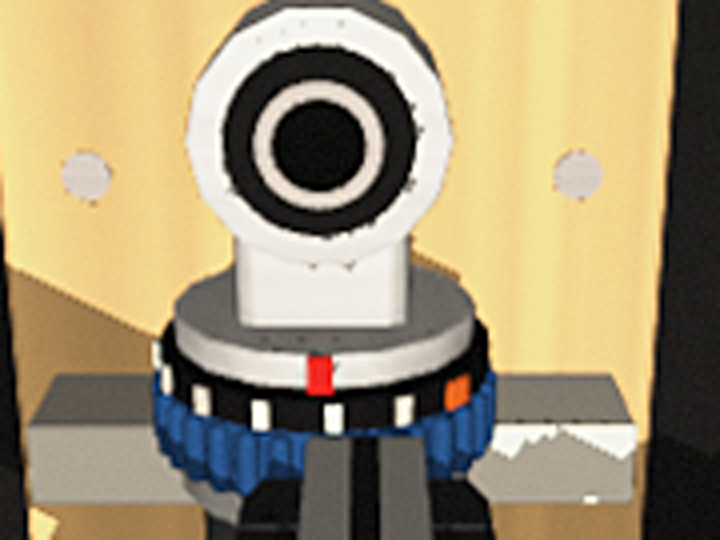

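Two clicks open and about 0.2 click past; orange is two pips right at (458,392). Lifting lets the pawl settle it at 2, then I repeat the same stroke.

```bash
python3 -m pendant '[[0,0,0,-5,0],[0,-9,0,0,0],[0,-9,0,0,0],[0,0,0,4,0],[0,0,0,1,0],[0,0,0,0,0]]'|egrep 'time|pos|force'; python3 -m pendant '[[0,3,0,0,0],[0,3,0,0,0],[0,3,0,0,0],[0,3,0,0,0],[0,3,0,0,0],[0,3,0,0,0],[0,0,0,0,0]]'|egrep 'time|pos|force'; python3 -c "
from h import *
img,d,p=look('wrist','w6'); crop('w6',190,150,370,285,4)"
```

```text
time: 11.05
tool_pos: [476.0, -11.4, 85.2]
ft_force: [0.8, -0.7, 0.1]
time: 11.75
tool_pos: [493.6, -2.4, 86.9]
ft_force: [-1.6, 1.4, 6.5]
```

View pics/w6_c.png

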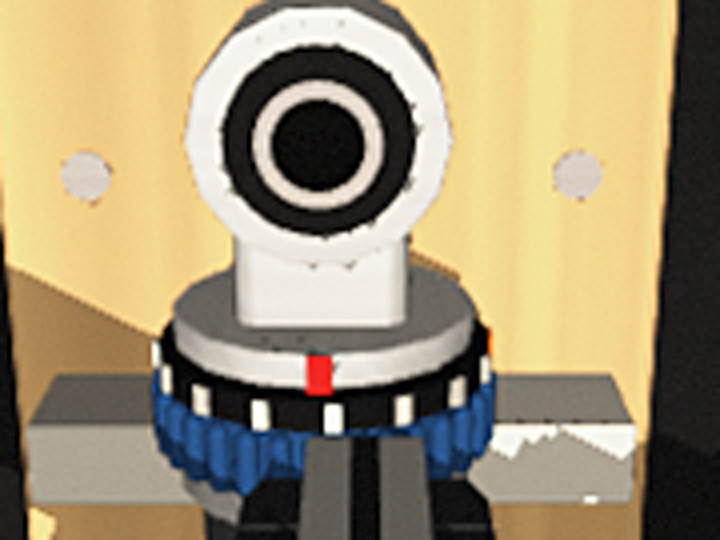

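The pips from the mark rightwards are 332 (4), 403 (3), 457 (2), 485 (1) and orange at 490. That's four clicks. I'll lift straight off and back away.

```bash
python3 -m pendant '[[0,0,0,-5,0],[0,0,0,-20,0],[0,0,0,-25,0],[0,-10,0,-30,0],[0,-9,0,-30,0],[0,0,0,0,0],[0,0,0,0,0],[0,0,0,0,0]]'; python3 -c "
from h import *
img,d,p=look('wrist','w7'); crop('w7',190,110,370,245,4); wheel('w7')"
```

```text
time: 12.6
tool_pos: [475.1, -11.7, 194.7]
tcp_rot: [-180.0, 0.1, 28.1]
ft_force: [-0.6, -0.0, 0.2]
finger_gap: -0.3
wheel centre [487.   -1.2  63.6] 599 Yspan [-234.  -225.3] ztop 87.29150402118573
dtool x,y: 15.6 -3.6 z to top 107.7
```

View pics/w7_c.png

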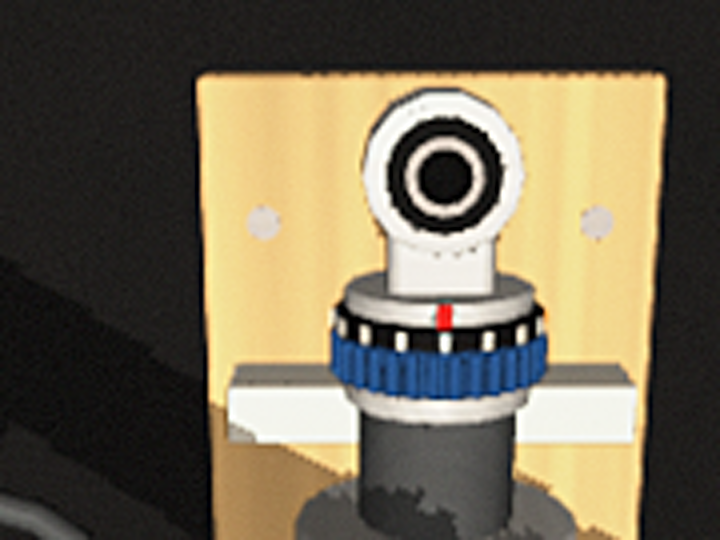

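A pip lines up exactly with the mark and the shock hasn't moved. For a last check I look from the +x side, where the orange pip should show.

```bash
python3 -m pendant '[[0,40,0,0,0],[0,40,0,0,0],[0,25,0,0,0],[0,0,0,0,0],[0,0,0,0,0],[0,0,0,0,0]]'|egrep 'time|pos|force'; python3 -c "
from h import *
img,d,p=look('wrist','w8',['wheel_center']); W,_,_=cloud('w8')
hit=np.argwhere((np.linalg.norm(W-np.array([487,-1,80]),axis=2)<12)); c=hit.mean(0).astype(int); print(c)
v,u=c; crop('w8',max(u-60,0),max(v-50,0),u+60,v+50,6)"
```

```text
time: 13.25
tool_pos: [567.0, 37.4, 194.7]
ft_force: [0.0, -1.0, 0.6]
wrist wheel_center [504.2 -26.1  80. ] 0.97
[201 169]
```

View pics/w8_c.png

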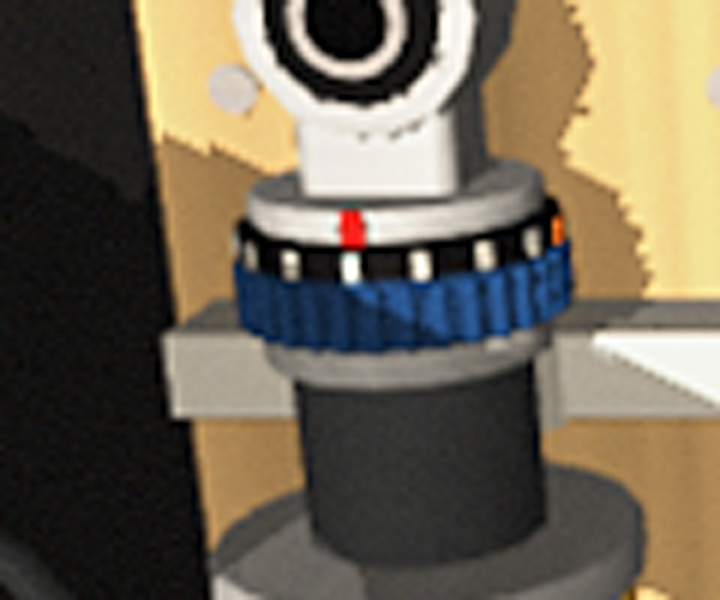

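The mark is over the pip at 350. To its right come whites at 421, 486 and 533, then orange at 558, so the setting is exactly four clicks from closed.

```bash
python3 -c "
from bench import hand_in; print(hand_in())"
```

```text
the job is handed in; nothing more can be done
None
```

The rebound wheel is set to exactly four clicks from closed, and I've handed the job in.

- **What I did:** I rolled the wheel closed in three fingertip strokes at about 3–7 N. The orange pip went just past the red mark and the wheel pushed back sideways with about 6 N, so it was at its stop. Two opening strokes of two clicks each followed, and then I lifted the hand straight off.
- **Setting:** From the wheel's +x side, the fourth white pip sits at the red mark, with three whites and then orange to its right.
- **Shock and surroundings:** The wheel centre measured within 1 mm of where it was before. I touched nothing but the wheel, but I did not re-check the loose tools and parts one by one.
- **Robot:** The hand was clear, reading close to zero force, and the clock stood at about 13 s of the 54 s allowed.
- **Disagreement:** In that last picture the network put the wheel about 30 mm from my depth fit. The fit matched the pictures and where the finger met the wheel, so I relied on it.

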